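Call a colleague and point out which amber stone goes in which container

TASK

Press the red call button right down with the fingertips and let it come up again; then show your colleague what to put away by pointing straight down at the dark round amber stone in the row of three near you, fingertips centred about 2 cm above it, for two full seconds, and after that pointing in the same way at the nearer white dish (the one without a big stone in it), just above the middle of its mouth and not down inside it. Finish while still pointing at the dish. Touch nothing but the button, do not hover low over the other two stones or the orange box next to the dish on the way, and neither move nor pick up anything.

Things in the scene. Friction and masses are not known exactly. Their poses are not given: they have to be found in the camera images.
- call (a joint): travel of the red call button in m: 0 up (sprung), 0.006 fully down; it counts as pressed beyond 0.0045. It moves straight down; starts to move at about 1.2 N and is fully down at about 4 N
- call_top (a point): centre of the flat top face of the red push button, 34 mm across, 22 mm above the table when up; it sits in a round black housing 50 mm across and 12 mm high, fixed to the table
- oval_top (a point): highest point, on its middle, of the dark brown round amber stone (34 x 47 x 34 mm high) that is to be pointed at; the three stones of the task lie apart in a row across the near part of the table, in any order; 34 mm above the table
- tall_top (a point): highest point, on its middle, of the bright orange upright egg-shaped amber stone (24 x 26 x 48 mm high); a bystander, stands loose and tips easily; 48 mm above the table
- flat_top (a point): highest point, on its middle, of the bright orange flat amber stone (31 x 49 x 16 mm high); a bystander; 16 mm above the table
- dish_mouth (a point): centre of the mouth of the open white dish (118 x 158 mm, rim 58 mm above the table, inner floor about 10 mm up, only a few small scraps lie in it; it stands behind the row of stones, left or right of the orange box; another dish, farther off to the right, holds a big stone and is no part of the task); at rim height
- box_lid (a point): centre of the lid top of the closed orange box (118 x 172 x 66 mm high); a bystander; 66 mm above the table
- pen_mid (a point): middle of the white pen (11 x 145 x 9 mm) lying on the table to the left; a bystander
- call_base: the black housing of the call button with the button in it; origin at the centre of its underside
- oval: the dark round amber stone; origin at the centre of its underside
- tall: the upright orange amber stone; origin at the centre of its underside
- flat: the flat orange amber stone; origin at the centre of its underside
- dish: the white dish; origin at the centre of its underside, its long side along its y
- orange_box: the orange box; origin at the centre of its underside, its long side along its y
- pen_1: the white pen; origin at the centre of its underside, its length along its y
Mind the look-alikes: they are no part of the job. Leave any purple look-alike of the oval alone. Leave any blue look-alike of the dish alone.

How it is judged (in metres and radians):
On the way, in this order (a step that is already met when the one before it is completed fails the run):
1. the call button is pressed right down (value of joint call above 0.0045 m), for 0.05 s.
2. the fingertips point down at the dark round stone from just above it, for two seconds (horizontal distance between the grasp point and oval_top below 0.018 m and height (world z) of the grasp point between 0.052 and 0.104 m and value of joint call below 0.001 m), for 1.7 s.
3. the fingertips point down at the white dish from just above its mouth (horizontal distance between the grasp point and dish_mouth below 0.035 m and height (world z) of the grasp point between 0.076 and 0.128 m and value of joint call below 0.001 m), for 0.5 s.
At the end, for the whole second after the job is handed in: The grasp point is within 35 mm (horizontally) of the middle of the dish's mouth and 18 to 70 mm above its rim, so the fingertips are 0 to about 50 mm above it, the button is up again, and the three stones, dish, box and pen are within 8 mm of where they started (all of step 3 and distance of each of oval_top, tall_top, flat_top, dish_mouth, box_lid, pen_mid from where it was at the start of the episode below 0.008 m); the robot touches nothing.
It fails at once if the robot touches a stone (contact force between any of the fingers, the arm and oval above 0.3 N or contact force between any of the fingers, the arm and tall above 0.3 N or contact force between any of the fingers, the arm and flat above 0.3 N).
It fails at once if the robot touches the dish, the orange box or the pen (contact force between any of the fingers, the arm and dish above 0.3 N or contact force between any of the fingers, the arm and orange_box above 0.3 N or contact force between any of the fingers, the arm and pen_1 above 0.3 N).
It fails at once if a stone, container or the pen is moved or lifted (not (distance of oval_top from where it was at the start of the episode below 0.008 m) or not (distance of tall_top from where it was at the start of the episode below 0.008 m) or not (distance of flat_top from where it was at the start of the episode below 0.008 m) or not (distance of dish_mouth from where it was at the start of the episode below 0.008 m) or not (distance of box_lid from where it was at the start of the episode below 0.008 m) or not (distance of pen_mid from where it was at the start of the episode below 0.008 m)).
It fails at once if the fingers hover low over another stone or the orange box (grasp point less than 50 mm above its top) ((horizontal distance between the grasp point and tall_top below 0.02 m and height (world z) of the grasp point between -0.002 and 0.098 m) or (horizontal distance between the grasp point and flat_top below 0.02 m and height (world z) of the grasp point between -0.034 and 0.066 m) or (horizontal distance between the grasp point and box_lid below 0.04 m and height (world z) of the grasp point between 0.016 and 0.116 m)).
It also fails if it takes over 58 s, if anything falls off the work surface, if the arm or the gripper's body presses on something with over 40 N, if the wrist force passes 120 N, or if a joint passes its speed limit or range.

ROBOT

A 7-joint arm with a two-finger parallel gripper is mounted at the origin on a cart in front of the work surface, level with it; the furniture and walls round the work are solid. World frame = base frame: x ahead of the robot, y to its left, z up, the work surface at z = 0. Lengths are in m, angles in degrees, forces in N, time in s.
With the tool pointing down it reaches from about 0.35 to 0.775 m from the base axis. Payload 3.1 kg.
Tool frame: the origin (TCP) lies on the centre line of the jaws, within the pads' length; the fingertips stand 17 mm ahead of it and the grasp point (between the pads) lies 2 mm behind it (robot.tip_reach is the distance from the TCP to the fingertips, in m); z points along the fingers, y is the direction in which the jaws open and shut (so a half turn about z gives the same grasp; the last joint's range is limited). The gripper opens to 85 mm and grips with 20 to 120 N. Pads are 22 mm wide; open, the fingers measure 114 mm over their backs; the gripper's body (76 mm by 85 mm) begins 54 mm behind the grasp point. The pads swing forward as they close: fully open they stand 13 mm farther back than shut.
Start: joints at [71.923, 17.813, 0.802, 86.603, -0.252, 75.585, -1.558], TCP at [0.149, -0.53, 0.248] pointing down, gripper open.
Joint ranges: [-154.91, 154.91], [-16.99, 109.72], [-72.82, 74.43], [7.12, 147.25], [-82.49, 262.49], [11.32, 116.49], [-174.64, 174.64]. Speed limits (degrees/s): [159.86, 159.86, 180, 180, 180, 180, 180].

INTERFACE

Orientations are given as [roll, pitch, yaw] about the fixed x, y, z axes, in that order (R = Rz(yaw) Ry(pitch) Rx(roll)).
In Python, from station import robot, fingers, vision, workorder, recognise gives the robot as it stands. Calls block until the motion is done:
- robot.move_to(position, orientation): joint-space move of the TCP to a pose.
- robot.line_to(position, orientation=None, velocity=0.15, f_stop=None): straight line of the TCP; orientation=None keeps the orientation; velocity is the mean speed in m/s. With f_stop (N) it stops when the force on the tool has changed by that much, and returns True; else False.
- robot.move_j(angles): joint-space move.
- fingers.gripper_to(opening, force=None): opening from 0.0 (shut) to 1.0 (fully open); force is the grip in N (None keeps the last); returns when the fingers have stopped.
- robot.pause(seconds).
- robot.inverse_kinematics(position, orientation): joint angles nearest the present ones, or None.
- vision.grab_frame(name): name is "scene" or "top" or "wrist"; returns the picture (384x512x3 uint8, red, green, blue); there is no depth.
- vision.calibration(name): a dict with "mtx" (3x3 intrinsics, pixels), "extrinsics" (4x4, takes a point from world to camera coordinates); the wrist camera has in their place "T_tool_cam" (4x4, takes a point from camera to tool coordinates, whose origin is the TCP and whose axes are the flange's). Camera axes: x right, y up, looking along -z (the intrinsics and any distortion apply to the point x, -y, -z); pixel columns grow to the right and rows downward; lengths in m; the calibration is good to about 2 mm. A picture is of the moment at which its call begins: read the wrist's pose just before it. calibration takes no time and is no camera call.
A pose or a line that the arm cannot do raises robot.PlanningError and nothing moves.
- workorder.close_job(): hands the job in, once; it reports no verdict.
Trained networks look in the newest picture that a camera, given by its name, has taken for a name from the list of things; names that differ only in an ending like _2 or _b are one class to them, and where a whole thing is asked for, a point or a joint stands for the part that bears it (a point fixed in the world has none). Each returns a list of dicts, best first, with "p" (0 to 1); they miss things now and then, are a little off and sometimes report something else, mostly with a low value. They report only what shows in the picture. A call takes as long as a camera call. They do not tell look-alikes from the thing itself.
- recognise(label, camera): "rect" ([centre column, centre row, width, height] in pixels, round what is visible of it).
Readings, each from a call of its own:
- robot.current_time_s(): time.
- robot.current_joint_positions(): joint angles.
- robot.current_dq(): joint speeds.
- robot.current_joint_torque(): joint torques, N m.
- robot.current_tool_pos(): TCP position.
- robot.current_eef_rot(): TCP orientation.
- robot.current_contact_force(): force on the tool from outside, world axes, zero at the start.
- robot.current_torque(): the same for the moment, N m.
- robot.current_finger_gap(): opening from 0.0 (shut) to 1.0 (fully open).
Only numpy, scipy, OpenCV 4.12 (cv2) and the standard library are available. Lean on these libraries where they do the work, as an engineer would, in place of code of your own. Each camera call takes 0.05 s, during which the arm holds its last target. There are 200 camera calls.

## Working session

There is one attempt and no reset: what is moved stays moved. The work goes in short steps, each a Python script; the robot and the scene stay as the last script left them, time stands still between calls to the robot, and variables do not carry over. Pictures are saved under pics/ and viewed, about 8 in all and at most 12, crops included, and the job is handed in when it is done.

```bash
mkdir -p pics; python3 - <<'E'
from station import robot, fingers, vision, workorder, recognise
import cv2, numpy as np
np.set_printoptions(precision=4,suppress=True)
for c in ("scene","top"):
    f=vision.grab_frame(c); cv2.imwrite(f"pics/{c}0.png",cv2.resize(f[:,:,::-1],(800,600)))
    k=vision.calibration(c); print(c,k)
    for l in ("call_base","oval","tall","flat","dish","orange_box","pen_1"):
        print(l,[(np.round(d["rect"],1).tolist(),round(d["p"],2)) for d in recognise(l,c)[:4]])
print(vision.calibration("wrist"),robot.current_time_s(),robot.current_eef_rot(),robot.tip_reach)
E
```

```text
scene {'mtx': array([[445.4492,   0.    , 254.0863],
       [  0.    , 445.4492, 189.5609],
       [  0.    ,   0.    ,   1.    ]]), 'extrinsics': array([[-0.7003, -0.7138,  0.0097,  0.3607],
       [ 0.5284, -0.5092,  0.6794, -0.3378],
       [-0.48  ,  0.4809,  0.7337, -0.8603],
       [ 0.    ,  0.    ,  0.    ,  1.    ]])}
call_base [([349.9, 175.6, 19.7, 20.6], 0.5)]
oval [([271.8, 251.4, 15.4, 19.7], 0.72), ([264.6, 216.7, 12.1, 18.5], 0.52)]
tall [([293.7, 195.7, 10.0, 16.5], 0.43)]
flat [([222.4, 252.2, 21.2, 13.2], 0.6)]
dish [([177.5, 204.6, 74.6, 64.2], 0.75), ([219.6, 306.5, 87.2, 85.3], 0.56)]
orange_box [([254.1, 155.7, 72.0, 61.2], 0.94)]
pen_1 [([221.9, 251.8, 19.2, 13.1], 0.67), ([142.0, 288.1, 25.0, 53.3], 0.66)]
top {'mtx': array([[389.2827,   0.    , 256.1726],
       [  0.    , 389.2827, 188.1116],
       [  0.    ,   0.    ,   1.    ]]), 'extrinsics': array([[ 0.0002, -0.9998,  0.022 , -0.0085],
       [ 0.9933,  0.0027,  0.1158, -0.5316],
       [-0.1158,  0.0218,  0.993 , -0.9719],
       [ 0.    ,  0.    ,  0.    ,  1.    ]])}
call_base [([358.9, 226.2, 22.1, 20.5], 0.55)]
oval [([231.6, 239.1, 13.1, 18.3], 0.77), ([254.0, 204.7, 14.0, 19.0], 0.49)]
tall [([292.1, 210.3, 10.5, 5.5], 0.37)]
flat [([207.6, 141.6, 66.3, 47.4], 0.57), ([203.2, 206.7, 18.6, 12.4], 0.44)]
dish [([207.0, 142.6, 66.6, 46.0], 0.74), ([156.8, 251.2, 66.6, 46.4], 0.59)]
orange_box [([305.5, 142.2, 70.3, 48.0], 0.84)]
pen_1 [([133.1, 186.1, 46.0, 27.0], 0.51), ([257.1, 205.3, 15.4, 14.6], 0.4)]
{'mtx': array([[320.8685,   0.    , 257.7402],
       [  0.    , 320.8685, 192.0241],
       [  0.    ,   0.    ,   1.    ]]), 'T_tool_cam': array([[-0.0006,  0.9579,  0.2871,  0.0729],
       [ 1.    ,  0.0007, -0.0001, -0.0004],
       [-0.0003,  0.2871, -0.9579, -0.1254],
       [ 0.    ,  0.    ,  0.    ,  1.    ]])} 0.8 [179.996    0.0021  15.6937] 0.017
```

View both.

View pics/top0.png

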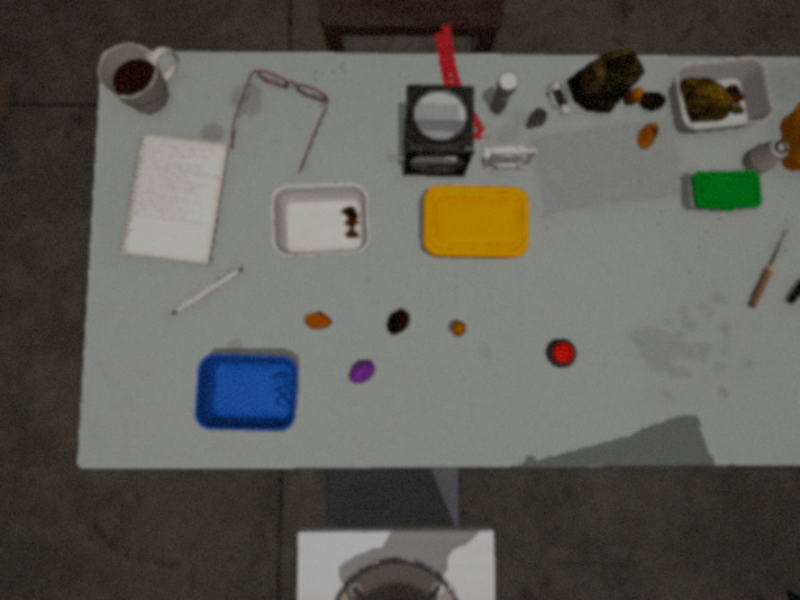

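View pics/scene0.png

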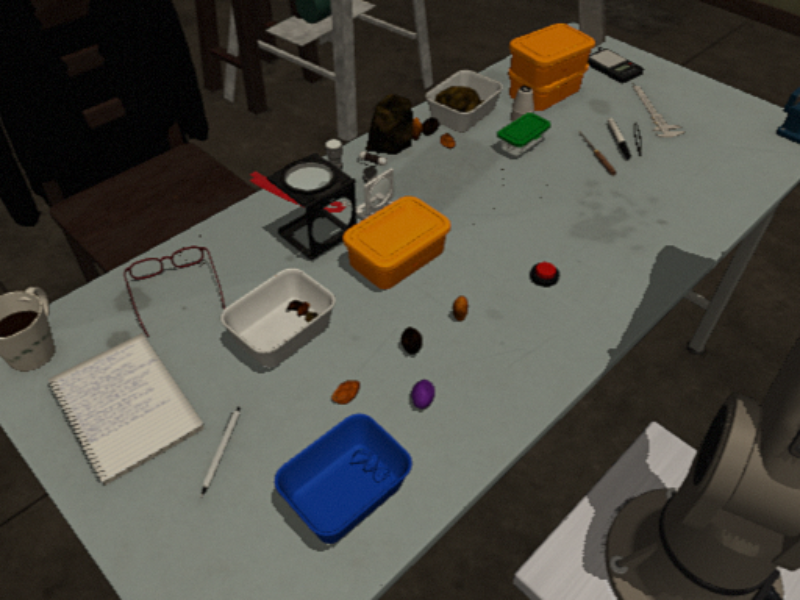

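Top view (800 px scale): button (562,352), dark oval (398,321), flat (317,320), tall (458,327), white dish (320,219), box (475,221), pen (207,290). The purple stone (362,371) and blue dish are decoys. The scene view agrees with this; there the oval is at (411,341) and the dish at (278,316).

```bash
cat > h.py <<'E'
from station import robot, fingers, vision, workorder, recognise
import cv2, numpy as np
np.set_printoptions(precision=4,suppress=True)
def ray(c,u,v,T=None):
    k=vision.calibration(c); K=k["mtx"]
    d=np.array([(u-K[0,2])/K[0,0],-(v-K[1,2])/K[1,1],-1.])
    W=np.linalg.inv(k["extrinsics"]) if T is None else T@k["T_tool_cam"]
    return W[:3,3],W[:3,:3]@d
def at_z(c,u,v,z,T=None):
    o,d=ray(c,u,v,T); return o+d*(z-o[2])/d[2]
def tri(rs):
    A=0;b=0
    for o,d in rs:
        d=d/np.linalg.norm(d);P=np.eye(3)-np.outer(d,d);A=A+P;b=b+P@o
    return np.linalg.solve(A,b)
E
python3 - <<'E'
from h import *
s=.64
pts=dict(call=((358.9,226.2),(349.0,174.5),.012),oval=((254.7,205.2),(263.5,217.5),.017),tall=((293,209.5),(294,196),.024),
 flat=((203.2,206.),(222,251.5),.008),dish=((205.5,141.2),(177.5,204.6),.03),box=((305,142),(254,155.7),.033),pen=((132.5,186),(142,288),.005))
for n,(t,c,z) in pts.items():
    print(n,"top",at_z("top",*t,z),"scene",at_z("scene",*c,z),"tri",tri([ray("top",*t),ray("scene",*c)]))
E
```

```text
call top [ 0.4344 -0.2764  0.012 ] scene [ 0.434  -0.2763  0.012 ] tri [ 0.4343 -0.2766  0.0115]
oval top [ 0.4885 -0.0042  0.017 ] scene [ 0.4859 -0.0032  0.017 ] tri [ 0.4882 -0.0047  0.0138]
tall top [ 0.4771 -0.103   0.024 ] scene [ 0.4777 -0.1039  0.024 ] tri [ 0.477  -0.1029  0.0254]
flat top [0.4868 0.1303 0.008 ] scene [0.4863 0.1317 0.008 ] tri [0.4872 0.1307 0.0061]
dish top [0.6545 0.1245 0.03  ] scene [0.6537 0.1272 0.03  ] tri [0.6558 0.1253 0.0265]
box top [ 0.6531 -0.1353  0.033 ] scene [ 0.6469 -0.1285  0.033 ] tri [ 0.6557 -0.1371  0.0216]
pen top [0.5393 0.3167 0.005 ] scene [0.5369 0.3177 0.005 ] tri [0.5394 0.3173 0.0017]
```

```bash
cat >> h.py <<'E'
from scipy.spatial.transform import Rotation as R
def wrist(name):
    T=np.eye(4);T[:3,:3]=R.from_euler("xyz",robot.current_eef_rot(),degrees=True).as_matrix();T[:3,3]=robot.current_tool_pos()
    f=vision.grab_frame("wrist");cv2.imwrite(name,f[:,:,::-1]);return f,T
def best(l,T,z):
    for d in recognise(l,"wrist")[:3]: print(l,round(d["p"],2),np.round(d["rect"],1),at_z("wrist",*d["rect"][:2],z,T))
E
python3 - <<'E'
from h import *
fingers.gripper_to(0.0)
robot.line_to([0.434,-0.276,0.16],[180,0,60],velocity=0.2)
robot.pause(.3)
f,T=wrist("pics/w1.png"); best("call_base",T,.012); best("call_top",T,.012)
hsv=cv2.cvtColor(f,cv2.COLOR_RGB2HSV); m=((hsv[...,0]<8)|(hsv[...,0]>172))&(hsv[...,1]>170)&(hsv[...,2]>60)
n,_,st,c=cv2.connectedComponentsWithStats(m.astype(np.uint8)); i=1+st[1:,4].argmax(); print(st[i],c[i],at_z("wrist",*c[i],.022,T))
print(robot.current_tool_pos(),robot.current_contact_force(),robot.current_time_s())
E
```

```text
call_base 0.61 [259.9 180.2  52.5  56.5] [ 0.4362 -0.2752  0.012 ]
call_top 0.59 [262.6 186.2  40.4  40. ] [ 0.4355 -0.2812  0.012 ]
[ 243  164   38   38 1131] [261.3554 182.8912] [ 0.4373 -0.2756  0.022 ]
[ 0.434  -0.2761  0.16  ] [0.2443 0.3912 0.2815] 4.125
```

View pics/w1.png

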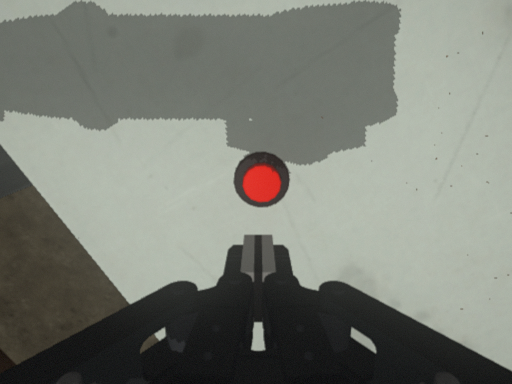

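The wrist view shows the red button centred at (261,183), with the shut fingertips lined up on it. All three estimates agree within 3 mm, so I'll press it now.

```bash
python3 - <<'E'
from h import *
p=[0.436,-0.276]
robot.line_to(p+[.048],velocity=.12)
print(robot.line_to(p+[.030],velocity=.02,f_stop=10))
robot.pause(.2); print(robot.current_tool_pos(),robot.current_contact_force())
robot.line_to(p+[.16],velocity=.12)
robot.line_to([.487,-.004,.17],[180,0,90],velocity=.2)
robot.pause(.3)
f,T=wrist("pics/w2.png"); best("oval",T,.017)
print(robot.current_tool_pos(),robot.current_contact_force(),robot.current_time_s())
E
```

```text
True
[ 0.4361 -0.2761  0.0331] [-1.0722  0.5615  5.4301]
oval 0.97 [162.8 110.3  50.7  57.4] [0.4069 0.0573 0.017 ]
oval 0.86 [259.8 178.6  47.3  43.3] [ 0.4885 -0.0022  0.017 ]
[ 0.487  -0.0043  0.17  ] [-0.3594 -0.0606  0.6258] 9.3
```

View pics/w2.png

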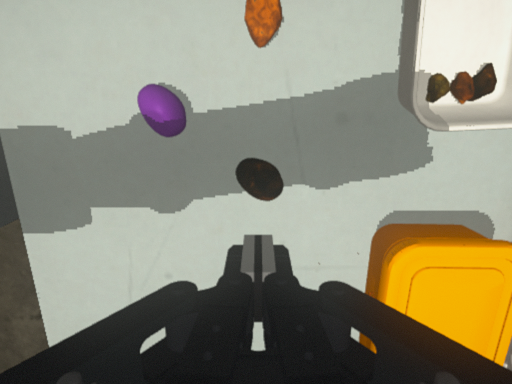

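The press bottomed out: the tips reached 0.016 m at 10 N, against 4 N for fully down. The dark oval is at (260,179), i.e. (0.488,-0.003), and the purple look-alike is clearly separate. Next I point at the oval, then move high over to the dish.

```bash
python3 - <<'E'
from h import *
robot.line_to([.488,-.003,.073],velocity=.1)
robot.pause(2.3); print(robot.current_tool_pos(),robot.current_time_s())
robot.line_to([.488,-.003,.17],velocity=.12)
robot.line_to([.655,.125,.17],velocity=.15)
robot.pause(.3)
f,T=wrist("pics/w3.png"); best("dish",T,.058)
print(robot.current_tool_pos(),robot.current_contact_force(),robot.current_time_s())
E
```

```text
[ 0.488 -0.003  0.073] 12.7167
[0.655  0.1248 0.1701] [-0.076   0.1203  0.3775] 15.625
```

View pics/w3.png

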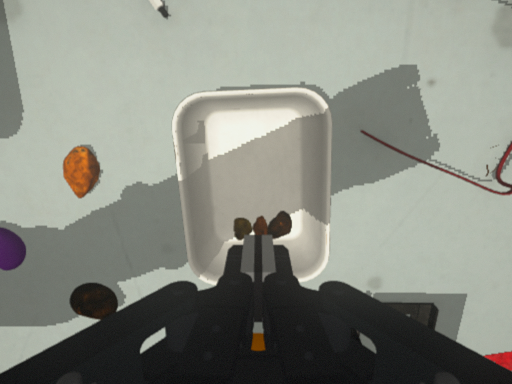

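The dish's rim spans columns 173–331 and rows 87–283, so its centre is about (253,184). The network missed the dish in this view, so I'll project the centre myself before lowering.

```bash
python3 - <<'E'
from h import *
T=np.eye(4);T[:3,:3]=R.from_euler("xyz",robot.current_eef_rot(),degrees=True).as_matrix();T[:3,3]=robot.current_tool_pos()
a=at_z("wrist",253,87,.058,T);b=at_z("wrist",255,283,.058,T);l=at_z("wrist",173,130,.058,T);r=at_z("wrist",331,130,.058,T)
print(a,b,l,r); c=np.array([(l[0]+r[0])/2,(a[1]+b[1])/2]); print(c)
assert np.hypot(*(c-[.655,.125]))<.02
c=(c+[.655,.125])/2
robot.line_to([*c,.098],velocity=.1); robot.pause(1.5)
print(robot.current_tool_pos(),robot.current_contact_force(),robot.current_dq(),robot.current_time_s())
f=vision.grab_frame("scene");cv2.imwrite("pics/s1.png",cv2.resize(f[:,:,::-1],(800,600)))
E
```

```text
[0.6514 0.2042 0.058 ] [0.6523 0.0467 0.058 ] [0.5928 0.1744 0.058 ] [0.7082 0.1743 0.058 ]
[0.6505 0.1254]
[0.6528 0.1252 0.098 ] [-0.1859  0.5474  0.0061] [ 0.0156  0.0982 -0.0772  0.0273  0.0118 -0.0092  0.0174] 17.9917
```

View pics/s1.png

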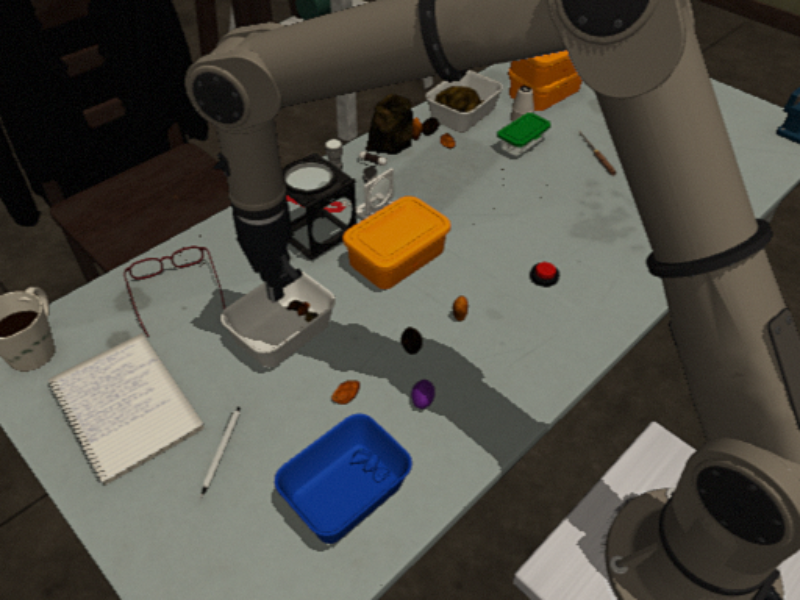

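The fingertips hover above the middle of the white dish at (278,295). Everything is where it was, and the button is up.

```bash
python3 -c "
from station import workorder
print(workorder.close_job())"
```

```text
the job is handed in; nothing more can be done
None
```

I carried out all the steps and handed the job in at about 18 s with the arm still pointing at the dish; the system gave no verdict.

- **Button:** I pressed it until the force reached 10 N, with the fingertips 16 mm above the table, so it was fully down. In the last picture it looks up again.
- **Dark stone:** I held the fingertips about 22 mm above it for 2.3 s. Its position agreed within about 3 mm between three cameras.
- **White dish:** The fingertips are about 23 mm above the rim, over the middle of the mouth.

**Last checks:** The final picture shows the stones, dish, box and pen where they started. The tool force was about 0.6 N sideways, similar to the readings in free air, and the arm was essentially still.

**Disagreements:** The network did not report the dish in the wrist picture, so I measured its rim by eye. That differed from the earlier two-camera estimate by about 4.5 mm, so I used the midpoint, well inside the 35 mm allowed. The network also ranked the purple look-alike above the dark stone. I ignored it because of its colour and position.

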